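# Tip two potatoes into the slow cooker

### The arm

A 7-joint arm with a two-finger parallel gripper is mounted at the origin on the work surface. World frame = base frame: x ahead of the robot, y to its left, z up, the work surface at z = 0. Lengths are in m, angles in rad, forces in N, time in s.
With the tool pointing down it reaches from about 0.4 to 0.85 m from the base axis. Payload 10.4 kg.
Tool frame: the origin (TCP) lies on the centre line of the jaws, within the pads' length; the fingertips stand 22 mm ahead of it and the grasp point (between the pads) lies 3 mm ahead of it; z points along the fingers, y is the direction in which the jaws open and shut (so a half turn about z gives the same grasp; the last joint's range is limited). The gripper opens to 85 mm and grips with 20 to 120 N. Pads are 22 mm wide; open, the fingers measure 114 mm over their backs; the gripper's body (76 mm by 85 mm) begins 54 mm behind the grasp point. The pads swing forward as they close: fully open they stand 13 mm farther back than shut.
Start: joints at [1.303, 0.332, -0.065, 1.46, 0.022, 1.35, -0.088], TCP at [0.151, -0.606, 0.253] pointing down, gripper open.
Joint ranges: [-2.6, 2.6], [-0.5, 2.12], [-1.47, 1.34], [0.16, 2.42], [-1.27, 4.41], [0.06, 2.06], [-2.6, 2.6]. Speed limits (rad/s): [2.22, 2.22, 2.79, 2.79, 3.14, 3.14, 3.14].

### API

Orientations are given as a unit quaternion [x, y, z, w].
In Python, from workcell import manip gives the robot as it stands. The module is installed in compiled form; this text tells all that it offers.
- The arm moves only by the shell command python3 -m crank 'ROWS' [FORCE]. ROWS is JSON, a list of rows, each a list of 3 entries, a list of its own where there are three numbers: the opening, from -1 (shut) to 1 (fully open), then the shift along the tool's x, y, z normalised to -1 to 1, where 1 is 80 mm, then the turn, a rotation vector about the tool's x, y, z normalised to -1 to 1, where 1 is pi/4 rad. In form: [[jaw, [tx, ty, tz], [ax, ay, az]], ...]. A call has exactly 5 rows; each row shifts and turns the commanded pose from where the row before left it, along the tool's axes as they then stand; what a row does not reach is not made up. A row lasts 1/10 s, in which the tool goes at most 50 mm and 8.59 degrees, less where a joint would pass 70% of its speed; a pose out of reach is approached as far as the arm can. A call with a number of a shift or a turn outside -1 to 1 is refused whole. A call with a gripper value outside its range is refused whole. The fingers move at their own pace and stop on an object; FORCE is the grip in N (left out, the last holds). Time passes only in rows, so rows that do not move let the fingers close, or fill a call up. It gives the time, the measured TCP pose, the force and the opening at its end, in the units of the state.
- manip.get_obs(): the state, without advancing time (a new reading comes with each control period).
- manip.camera(name): name is "scene" or "top" or "wrist"; returns the picture (400x640x3 uint8, blue, green, red); there is no depth.
- manip.camera_info(name): a dict with "K" (3x3 intrinsics, pixels), "k1" (the pictures are not rectified: a ray, as slopes to the right and down, at radius r is drawn at 1 + k1 r^2 times it, then the intrinsics apply), "camera_from_world" (4x4, takes a point from world to camera coordinates); the wrist camera has in their place "mount" (4x4, takes a point from camera to tool coordinates, whose origin is the TCP and whose axes are the flange's). Camera axes: x right, y down, z forward; pixel columns grow to the right and rows downward; lengths in m; the calibration is good to about 2 mm. A picture is of the moment at which its call begins: read the wrist's pose just before it. camera_info takes no time and is no camera call.
- manip.hand_in(): hands the job in, once; it reports no verdict.
The state is a dict: "clock": time; "joint_pos": joint angles; "joint_velocities": joint speeds; "tau": joint torques, N m; "position": TCP position; "ee_rot": TCP orientation; "ft_force": force on the tool from outside, world axes, zero at the start; "torque": the same for the moment, N m; "grip_width": opening from 0.0 (shut) to 1.0 (fully open).
Only numpy, scipy, OpenCV 4.12 (cv2) and the standard library are available. Lean on these libraries where they do the work, as an engineer would, in place of code of your own. Each camera call takes 0.05 s, during which the arm holds its last target.

### The job

Pick up the red scoop by its handle and tip it gradually over the open slow cooker until exactly two of its four potatoes have dropped in, feeling the weight go, without touching the potatoes with the gripper. Then set the scoop down upright on the bare counter with the other two still in it and let go, without knocking the mug or the spoon rest out of place.

Things in the scene. Friction and masses are not known exactly. Their poses are not given: they have to be found in the camera images.
- scoop: Red plastic scoop, about 0.16 kg: a straight flat-bottomed trough 187 mm long, 54 mm wide (48 mm inside), sides 24 to 36 mm high. It holds four potatoes in single file, 48 mm apart, each behind a low rib across the floor. Open lip at the -x end, wall at the +x end, bridge handle over the middle. Origin: centre of underside, under the handle; z up.
- scoop_grip (a point): Middle of the scoop's handle, 95 mm above its underside: a level bar across the trough, 16 mm thick along the scoop's x, 64 mm long along its y, 26 mm tall; 34 mm of clear space under it above the potatoes, free on both x sides. Axes as the scoop.
- scoop_lip (a point): Middle of the pouring edge: 89 mm along the scoop's -x from its origin, 7.5 mm above its underside. Level, the scoop holds all four; as the lip is lowered by tipping about the scoop's y, the potatoes roll over their ribs and the lip one at a time, the one nearest the lip first. None rolls before 12 degrees of tip, all are out by 46, and the tip must grow by at least 6 degrees from one drop to the next.
- cooker_mouth (a point): Centre of the open mouth of the slow cooker, level with its rim, 140 mm above the counter. The cooker is a round steel pot, fixed, 214 mm across outside, 186 mm inside, inner floor 22 mm above the counter, 260 mm across its two side handles (y), which lie below the rim. z up, -x towards its knob.
- potato1: Small potato, a ball 44 mm across, 49 g (0.48 N); number 1 in the row counted from the lip at the start. Origin: its centre; its axes mean nothing.
- potato2: Small potato, a ball 44 mm across, 49 g (0.48 N); number 2 in the row counted from the lip at the start. Origin: its centre; its axes mean nothing.
- potato3: Small potato, a ball 44 mm across, 49 g (0.48 N); number 3 in the row counted from the lip at the start. Origin: its centre; its axes mean nothing.
- potato4: Small potato, a ball 44 mm across, 49 g (0.48 N); number 4 in the row counted from the lip at the start. Origin: its centre; its axes mean nothing.
- spoon_rest: White ceramic spoon rest, 166 x 66 mm, 14 mm high, between scoop and cooker; bystander. Origin: underside.
- mug: Blue ceramic mug, 72 mm across, 85 mm high, near the robot; bystander. Origin: centre of underside.

How it is judged:
On the way:
1. two potatoes are in the cooker and two in the scoop, while the scoop is still held up (height (world z) of scoop above 0.08 m and ((horizontal distance between each of potato1, potato2 and cooker_mouth below 0.093 m and height (world z) of each of potato1, potato2 below 0.125 m and x of potato3 in the frame of scoop between -0.1 and 0.1 m and y of potato3 in the frame of scoop between -0.02 and 0.02 m and z of potato3 in the frame of scoop between 0.015 and 0.06 m and x of potato4 in the frame of scoop between -0.1 and 0.1 m and y of potato4 in the frame of scoop between -0.02 and 0.02 m and z of potato4 in the frame of scoop between 0.015 and 0.06 m) or (horizontal distance between each of potato1, potato3 and cooker_mouth below 0.093 m and height (world z) of each of potato1, potato3 below 0.125 m and x of potato2 in the frame of scoop between -0.1 and 0.1 m and y of potato2 in the frame of scoop between -0.02 and 0.02 m and z of potato2 in the frame of scoop between 0.015 and 0.06 m and x of potato4 in the frame of scoop between -0.1 and 0.1 m and y of potato4 in the frame of scoop between -0.02 and 0.02 m and z of potato4 in the frame of scoop between 0.015 and 0.06 m) or (horizontal distance between each of potato1, potato4 and cooker_mouth below 0.093 m and height (world z) of each of potato1, potato4 below 0.125 m and x of potato2 in the frame of scoop between -0.1 and 0.1 m and y of potato2 in the frame of scoop between -0.02 and 0.02 m and z of potato2 in the frame of scoop between 0.015 and 0.06 m and x of potato3 in the frame of scoop between -0.1 and 0.1 m and y of potato3 in the frame of scoop between -0.02 and 0.02 m and z of potato3 in the frame of scoop between 0.015 and 0.06 m) or (x of potato1 in the frame of scoop between -0.1 and 0.1 m and y of potato1 in the frame of scoop between -0.02 and 0.02 m and z of potato1 in the frame of scoop between 0.015 and 0.06 m and horizontal distance between each of potato2, potato3 and cooker_mouth below 0.093 m and height (world z) of each of potato2, potato3 below 0.125 m and x of potato4 in the frame of scoop between -0.1 and 0.1 m and y of potato4 in the frame of scoop between -0.02 and 0.02 m and z of potato4 in the frame of scoop between 0.015 and 0.06 m) or (x of potato1 in the frame of scoop between -0.1 and 0.1 m and y of potato1 in the frame of scoop between -0.02 and 0.02 m and z of potato1 in the frame of scoop between 0.015 and 0.06 m and horizontal distance between each of potato2, potato4 and cooker_mouth below 0.093 m and height (world z) of each of potato2, potato4 below 0.125 m and x of potato3 in the frame of scoop between -0.1 and 0.1 m and y of potato3 in the frame of scoop between -0.02 and 0.02 m and z of potato3 in the frame of scoop between 0.015 and 0.06 m) or (x of potato1 in the frame of scoop between -0.1 and 0.1 m and y of potato1 in the frame of scoop between -0.02 and 0.02 m and z of potato1 in the frame of scoop between 0.015 and 0.06 m and x of potato2 in the frame of scoop between -0.1 and 0.1 m and y of potato2 in the frame of scoop between -0.02 and 0.02 m and z of potato2 in the frame of scoop between 0.015 and 0.06 m and horizontal distance between each of potato3, potato4 and cooker_mouth below 0.093 m and height (world z) of each of potato3, potato4 below 0.125 m))), for 0.2 s.
At the end, for the whole second after the job is handed in: Exactly two potatoes (any two) lie inside the slow cooker's pot and the other two lie in the scoop's trough; the scoop stands on the bare counter, upright within 0.12 rad, its underside within 8 mm of the counter, at rest (under 20 mm/s) and released (((horizontal distance between each of potato1, potato2 and cooker_mouth below 0.093 m and height (world z) of each of potato1, potato2 below 0.125 m and x of potato3 in the frame of scoop between -0.1 and 0.1 m and y of potato3 in the frame of scoop between -0.02 and 0.02 m and z of potato3 in the frame of scoop between 0.015 and 0.06 m and x of potato4 in the frame of scoop between -0.1 and 0.1 m and y of potato4 in the frame of scoop between -0.02 and 0.02 m and z of potato4 in the frame of scoop between 0.015 and 0.06 m) or (horizontal distance between each of potato1, potato3 and cooker_mouth below 0.093 m and height (world z) of each of potato1, potato3 below 0.125 m and x of potato2 in the frame of scoop between -0.1 and 0.1 m and y of potato2 in the frame of scoop between -0.02 and 0.02 m and z of potato2 in the frame of scoop between 0.015 and 0.06 m and x of potato4 in the frame of scoop between -0.1 and 0.1 m and y of potato4 in the frame of scoop between -0.02 and 0.02 m and z of potato4 in the frame of scoop between 0.015 and 0.06 m) or (horizontal distance between each of potato1, potato4 and cooker_mouth below 0.093 m and height (world z) of each of potato1, potato4 below 0.125 m and x of potato2 in the frame of scoop between -0.1 and 0.1 m and y of potato2 in the frame of scoop between -0.02 and 0.02 m and z of potato2 in the frame of scoop between 0.015 and 0.06 m and x of potato3 in the frame of scoop between -0.1 and 0.1 m and y of potato3 in the frame of scoop between -0.02 and 0.02 m and z of potato3 in the frame of scoop between 0.015 and 0.06 m) or (x of potato1 in the frame of scoop between -0.1 and 0.1 m and y of potato1 in the frame of scoop between -0.02 and 0.02 m and z of potato1 in the frame of scoop between 0.015 and 0.06 m and horizontal distance between each of potato2, potato3 and cooker_mouth below 0.093 m and height (world z) of each of potato2, potato3 below 0.125 m and x of potato4 in the frame of scoop between -0.1 and 0.1 m and y of potato4 in the frame of scoop between -0.02 and 0.02 m and z of potato4 in the frame of scoop between 0.015 and 0.06 m) or (x of potato1 in the frame of scoop between -0.1 and 0.1 m and y of potato1 in the frame of scoop between -0.02 and 0.02 m and z of potato1 in the frame of scoop between 0.015 and 0.06 m and horizontal distance between each of potato2, potato4 and cooker_mouth below 0.093 m and height (world z) of each of potato2, potato4 below 0.125 m and x of potato3 in the frame of scoop between -0.1 and 0.1 m and y of potato3 in the frame of scoop between -0.02 and 0.02 m and z of potato3 in the frame of scoop between 0.015 and 0.06 m) or (x of potato1 in the frame of scoop between -0.1 and 0.1 m and y of potato1 in the frame of scoop between -0.02 and 0.02 m and z of potato1 in the frame of scoop between 0.015 and 0.06 m and x of potato2 in the frame of scoop between -0.1 and 0.1 m and y of potato2 in the frame of scoop between -0.02 and 0.02 m and z of potato2 in the frame of scoop between 0.015 and 0.06 m and horizontal distance between each of potato3, potato4 and cooker_mouth below 0.093 m and height (world z) of each of potato3, potato4 below 0.125 m)) and height (world z) of scoop between -0.005 and 0.008 m and angle between scoop's own z axis and vertical below 0.12 rad and linear speed of scoop below 0.02 m/s); the robot touches nothing.
It fails at once if the gripper touches a potato (they are tipped, not picked) (contact force between the fingers and potato1 above 0.5 N or contact force between the fingers and potato2 above 0.5 N or contact force between the fingers and potato3 above 0.5 N or contact force between the fingers and potato4 above 0.5 N).
It fails at once if a bystander (spoon rest, mug) is pushed or knocked more than 30 mm from its place (distance of any of spoon_rest, mug from where it was at the start of the episode above 0.03 m).
It also fails if it takes over 72 s, if anything falls off the work surface, if the arm or the gripper's body presses on something with over 40 N, if the wrist force passes 120 N, or if a joint passes its speed limit or range.

## Working session

There is one attempt and no reset: what is moved stays moved. The work goes in short steps, Python scripts to look and compute and a shell command to move; the robot and the scene stay as the last step left them, time stands still between calls to the robot, and variables do not carry over. Pictures are saved under pics/ and viewed, and the job is handed in when it is done.

```bash
mkdir -p pics
cat > h.py <<'E'
import numpy as np, cv2
from workcell import manip
from scipy.spatial.transform import Rotation as R
def ray(name,uv):
    c=manip.camera_info(name); K=np.array(c["K"]); k=c["k1"]
    d=np.linalg.solve(K,[uv[0],uv[1],1]); x=d[:2].copy()
    for _ in range(30): x=d[:2]/(1+k*(x@x))
    M=np.array(c["camera_from_world"]); Rm=M[:3,:3]; o=-Rm.T@M[:3,3]
    return o,Rm.T@np.array([x[0],x[1],1])
def onz(name,uv,z):
    o,d=ray(name,uv); return o+d*(z-o[2])/d[2]
def proj(name,p):
    c=manip.camera_info(name); q=np.array(c["camera_from_world"])@np.append(p,1); s=q[:2]/q[2]
    s=s*(1+c["k1"]*(s@s)); return (np.array(c["K"])@np.append(s,1))[:2]
E
python3 - <<'E'
from h import *
o=manip.get_obs(); print({k:np.round(v,3) for k,v in o.items()})
for n in("scene","top"): cv2.imwrite(f"pics/{n}0.png",manip.camera(n)); print(n,manip.camera_info(n))
E
```

```text
{'clock': np.float64(0.0), 'joint_pos': array([ 1.303,  0.333, -0.065,  1.461,  0.022,  1.35 , -0.088]), 'joint_velocities': array([-0.001,  0.   ,  0.001, -0.001,  0.002,  0.001, -0.001]), 'tau': array([-1.0000e-03, -6.2545e+01,  4.8000e-02, -3.9160e+01,  1.6000e-02,
        1.0000e-02, -0.0000e+00]), 'position': array([ 0.151, -0.606,  0.252]), 'ee_rot': array([ 0.993,  0.122, -0.   , -0.001]), 'ft_force': array([ 0.485,  0.503, -0.228]), 'torque': array([-0.009,  0.007,  0.023]), 'grip_width': np.float64(1.0)}
scene {'K': array([[470.84112849,   0.        , 316.69982849],
       [  0.        , 470.84112849, 203.42257384],
       [  0.        ,   0.        ,   1.        ]]), 'k1': -0.13256029053515073, 'camera_from_world': array([[-0.85344231,  0.52115165, -0.00609798,  0.45595673],
       [ 0.3076658 ,  0.49432307, -0.81301074, -0.04739102],
       [-0.42068752, -0.6957339 , -0.58221676,  1.32650108],
       [ 0.        ,  0.        ,  0.        ,  1.        ]])}
top {'K': array([[479.2505141 ,   0.        , 315.7106092 ],
       [  0.        , 479.2505141 , 203.98419522],
       [  0.        ,   0.        ,   1.        ]]), 'k1': -0.11885075271923502, 'camera_from_world': array([[ 0.00230099, -0.99991727,  0.01265525, -0.02011053],
       [-0.98856226, -0.00418286, -0.15075528,  0.51966247],
       [ 0.15079575, -0.01216361, -0.98849011,  0.95137053],
       [ 0.        ,  0.        ,  0.        ,  1.        ]])}
```

View pics/scene0.png

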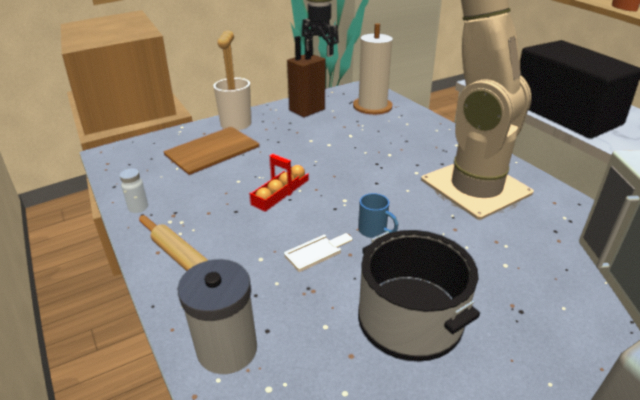

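View pics/top0.png

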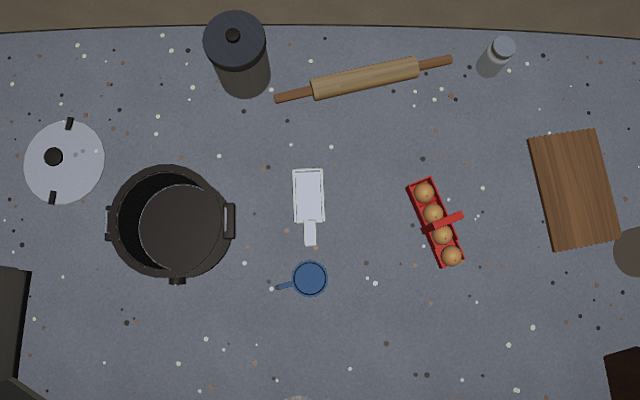

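Top view: scoop at about (436,222), cooker centre about (170,222), spoon rest (309,200), mug (310,278). Next I need the lip end and metric positions.

Run:
```python
from h import *
a=cv2.imread("pics/top0.png"); b=cv2.imread("pics/scene0.png")
A=cv2.resize(a[165:280,380:500],None,fx=5,fy=5,interpolation=cv2.INTER_CUBIC)
B=cv2.resize(b[140:220,235:325],None,fx=5,fy=5,interpolation=cv2.INTER_CUBIC)
out=np.zeros((580,800,3),np.uint8); A=A[:580,:600]; out[:A.shape[0],:400]=cv2.resize(A,(400,383))[:,:] if 0 else 0
cv2.imwrite("pics/ctop.png",A); cv2.imwrite("pics/cscene.png",B)
hsv=cv2.cvtColor(a,cv2.COLOR_BGR2HSV)
m=(((hsv[...,0]<6)|(hsv[...,0]>172))&(hsv[...,1]>160)&(hsv[...,2]>60)).astype(np.uint8)
ys,xs=np.nonzero(m); print(xs.min(),xs.max(),ys.min(),ys.max())
# potatoes
pm=((hsv[...,0]>8)&(hsv[...,0]<25)&(hsv[...,1]>100)&(hsv[...,2]>100)).astype(np.uint8); pm[:,:400]=0;pm[:,475:]=0;pm[:165]=0;pm[280:]=0
n,l,s,c=cv2.connectedComponentsWithStats(pm)
for i in range(1,n):
  if s[i,4]>30: print(c[i],s[i], onz("top",c[i],.029))
# potatoes by contour
print("handle brighter px")
# mug
mm=((hsv[...,0]>100)&(hsv[...,0]<115)&(hsv[...,1]>110)).astype(np.uint8)
n,l,s,c=cv2.connectedComponentsWithStats(mm)
for i in range(1,n):
  if s[i,4]>300: print(c[i],s[i],onz("top",c[i],.085))
for uv in [(294,169),(324,169),(325,222),(294,222),(310,246),(310,278)]: print(uv,onz("top",uv,.014))
for uv in [(107,222),(228,222),(170,165),(170,280)]: print("ck",uv,onz("top",uv,.14))
```

```text
406 464 176 267
[424.05338078 191.9430605 ] [415 183  19  19 281] [ 0.54809031 -0.24789024  0.029     ]
[433.01908397 212.30916031] [424 204  19  18 262] [ 0.50464032 -0.26567109  0.029     ]
[442.96108949 234.70817121] [434 225  19  19 257] [ 0.45733693 -0.28535175  0.029     ]
[451.75958188 255.32752613] [443 246  19  20 287] [ 0.4141579  -0.30270298  0.029     ]
handle brighter px
[308.1397739  278.66084275] [278 261  50  36 973] [ 0.36685954 -0.0035718   0.085     ]
(294, 169) [0.59936643 0.02803928 0.014     ]
(324, 169) [ 0.59968444 -0.03635628  0.014     ]
(325, 222) [ 0.48524303 -0.03842387  0.014     ]
(294, 222) [0.48499035 0.0269732  0.014     ]
(310, 246) [ 0.4345238  -0.00696981  0.014     ]
(310, 278) [ 0.36797332 -0.00721962  0.014     ]
ck (107, 222) [0.46849457 0.3749448  0.14      ]
ck (228, 222) [0.470028  0.1448712 0.14     ]
ck (170, 165) [0.57793842 0.25905909 0.14      ]
ck (170, 280) [0.36251847 0.2492301  0.14      ]
```

Run:
```python
from h import *
b=cv2.imread("pics/top0.png"); cv2.imwrite("pics/cck.png",cv2.resize(b[140:300,90:250],None,fx=3.7,fy=3.7,interpolation=cv2.INTER_CUBIC))
```

```text
(no output)
```

View pics/ctop.png

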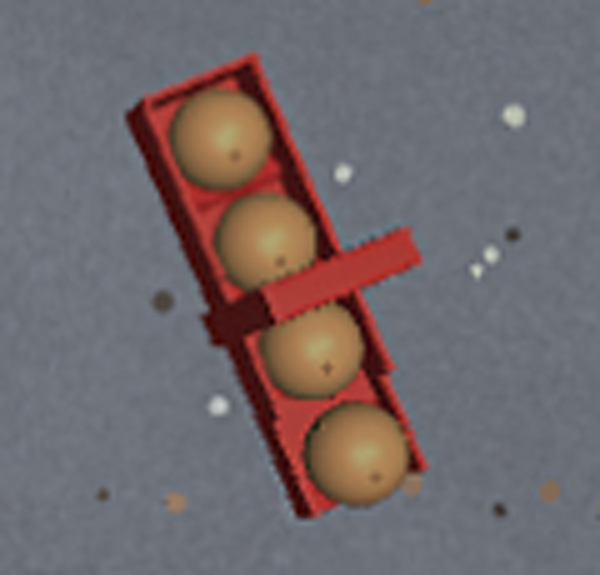

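View pics/cscene.png

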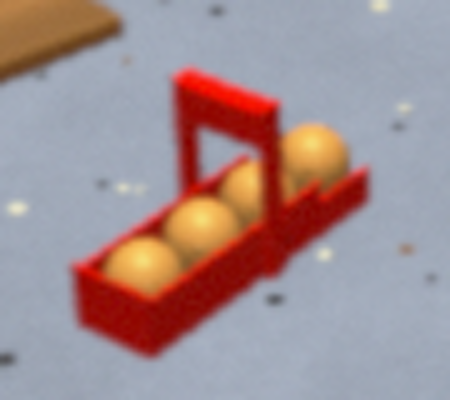

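View pics/cck.png

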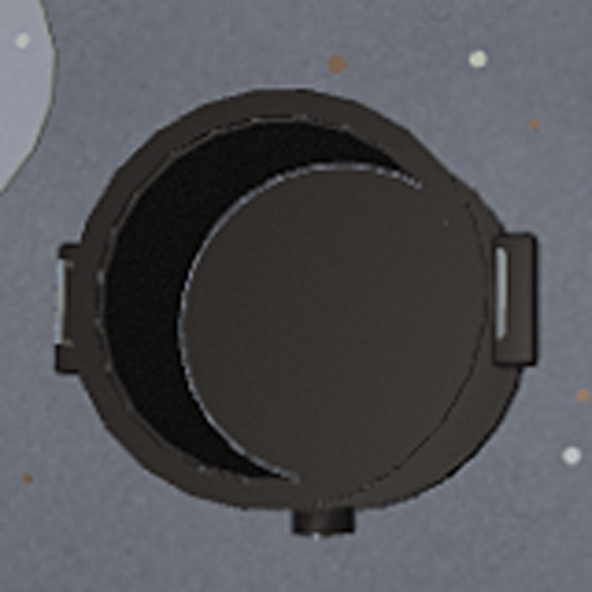

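Potatoes are 48 mm apart in the measured points, and the lip end (no end wall) is the one nearest the robot. Next: handle, cooker and moves.

Run:
```python
from h import *
for uv in [(423,230),(463,214),(443,222)]: print("bar top",onz("top",uv,.108))
P=np.array([[.548,-.248],[.5046,-.2657],[.4573,-.2854],[.4142,-.3027]]); print("mid potatoes",P.mean(0),"yaw",np.degrees(np.arctan2(*(P[0]-P[3])[::-1])))
print("cooker",onz("top",(169.2,220.5),.14))
a=cv2.imread("pics/scene0.png")
# handle in scene: bar ends (top edge) crop px /5+offset
from scipy.optimize import least_squares
for n,uv in [("e1",(235+186/5,140+85/5)),("e2",(235+270/5,140+113/5))]: print(n,onz("scene",uv,.1))
```

```text
bar top [ 0.45949578 -0.2242297   0.108     ]
bar top [ 0.49076687 -0.30440954  0.108     ]
bar top [ 0.47505132 -0.26402619  0.108     ]
mid potatoes [ 0.481025 -0.27545 ] yaw 22.235683157552263
cooker [0.47217248 0.25525832 0.14      ]
e1 [ 0.49160283 -0.29954543  0.1       ]
e2 [ 0.46731313 -0.24921237  0.1       ]
```

```bash
cat >> h.py <<'E'
def st(yaw=22.2,tgt=None):
    o=manip.get_obs(); M=R.from_quat(o["ee_rot"]).as_matrix(); p=np.array(o["position"])
    print("t",round(float(o["clock"]),2),"p",np.round(p,4),"F",np.round(o["ft_force"],2),"T",np.round(o["torque"],3),"w",round(float(o["grip_width"]),3))
    th=np.radians(yaw); s=np.array([np.cos(th),np.sin(th),0]); T=np.column_stack([np.cross(s,[0,0,-1]),s,[0,0,-1]])
    print("turn deg (tool)",np.round(np.degrees(R.from_matrix(M.T@T).as_rotvec()),2),"joints",np.round(o["joint_pos"],2))
    if tgt is not None: d=M.T@(np.array(tgt)-p); print("shift mm",np.round(d*1000,1),"norm",np.round(d/.08,3))
E
python3 -m crank '[[1,[0.5,-0.3,0],[0,0,0]],[1,[0.5,-0.3,0],[0,0,0]],[1,[0.5,-0.3,0],[0,0,0]],[1,[0.5,-0.3,0],[0,0,0]],[1,[0.5,-0.3,0],[0,0,0]]]' 60
python3 -m crank '[[1,[0.5,-0.3,0],[0,0,0]],[1,[0.5,-0.3,0],[0,0,0]],[1,[0.5,-0.3,0],[0,0,0]],[1,[0.5,-0.3,0],[0,0,0]],[1,[0.5,-0.3,0],[0,0,0]]]'
python3 -m crank '[[1,[0,0,0],[0,0,-0.182]],[1,[0,0,0],[0,0,-0.182]],[1,[0,0,0],[0,0,-0.182]],[1,[0,0,0],[0,0,-0.182]],[1,[0,0,0],[0,0,-0.182]]]'
python3 -m crank '[[1,[0,0,0],[0,0,-0.182]],[1,[0,0,0],[0,0,-0.182]],[1,[0,0,0],[0,0,-0.182]],[1,[0,0,0],[0,0,-0.182]],[1,[0,0,0],[0,0,-0.182]]]'
python3 -c "
from h import *
st(22.2,[.480,-.275,.2])"
```

```text
clock: 0.6
position: [0.3174, -0.4398, 0.2531]
ee_rot: [0.993, 0.122, -0.0, -0.0]
ft_force: [1.3, 0.1, 0.6]
grip_width: 1.002
clock: 1.1
position: [0.4823, -0.275, 0.2532]
ee_rot: [0.993, 0.122, -0.0, 0.0]
ft_force: [1.5, -0.8, 0.5]
grip_width: 0.999
clock: 1.6
position: [0.4812, -0.2765, 0.2529]
ee_rot: [0.886, 0.464, -0.0, -0.0]
ft_force: [0.6, -0.0, -0.4]
grip_width: 0.998
clock: 2.1
position: [0.4812, -0.2765, 0.2529]
ee_rot: [0.667, 0.745, -0.0, -0.0]
ft_force: [1.3, 0.2, -0.1]
grip_width: 1.002
t 2.1 p [ 0.4812 -0.2765  0.2529] F [ 1.26  0.18 -0.05] T [ 0.038 -0.014  0.017] w 1.002
turn deg (tool) [ -0.03  -0.03 -15.94] joints [ 0.9   0.22 -0.52  1.63  0.11  1.33  0.46]
shift mm [ 1.6 -1.  52.9] norm [ 0.02  -0.012  0.662]
```

```bash
python3 -m crank '[[1,[0,0,0],[0,0,-0.177]],[1,[0,0,0],[0,0,-0.177]],[1,[0.022,-0.006,0],[0,0,0]],[1,[0,0,0.25],[0,0,0]],[1,[0,0,0],[0,0,0]]]'
python3 - <<'E'
from h import *
st(22.2,[.480,-.275,.2]); o=manip.get_obs()
im=manip.camera("wrist"); cv2.imwrite("pics/w1.png",im)
c=manip.camera_info("wrist"); print(c)
M=R.from_quat(o["ee_rot"]).as_matrix(); T=np.array(c["mount"])
for p in [[.48,-.275,.108]]+[[.48+d*np.cos(np.radians(22.2+90)),-.275+d*np.sin(np.radians(112.2)),.108] for d in(-.032,.032)]:
  q=np.linalg.inv(T)@np.append(M.T@(np.array(p)-o["position"]),1); s=q[:2]/q[2]; s*=1+c["k1"]*(s@s); print(np.array(c["K"])[:2,:2]@s+np.array(c["K"])[:2,2])
E
```

```text
clock: 2.6
position: [0.4791, -0.2746, 0.2311]
ee_rot: [0.562, 0.827, -0.0, -0.002]
ft_force: [-0.4, 0.8, -0.2]
grip_width: 0.997
t 2.6 p [ 0.4791 -0.2746  0.2311] F [-0.41  0.85 -0.23] T [ 0.044  0.033 -0.031] w 0.997
turn deg (tool) [-0.13 -0.17 -0.57] joints [ 0.92  0.23 -0.55  1.66  0.13  1.29  0.72]
shift mm [-0.8  0.8 31.1] norm [-0.01   0.01   0.389]
{'K': array([[279.77440325,   0.        , 323.61324668],
       [  0.        , 279.77440325, 201.2965464 ],
       [  0.        ,   0.        ,   1.        ]]), 'k1': 0.009200469866453856, 'mount': array([[ 2.22621827e-05, -9.62944245e-01, -2.69700540e-01,
         6.83934384e-02],
       [ 9.99999938e-01,  1.16404085e-04, -3.33067418e-04,
        -2.24007007e-04],
       [ 3.52119597e-04, -2.69700516e-01,  9.62944187e-01,
        -1.20202800e-01],
       [ 0.00000000e+00,  0.00000000e+00,  0.00000000e+00,
         1.00000000e+00]])}
[325.05545023 202.65279053]
[325.34571009 235.59707253]
[324.74532168 167.40757767]
```

View pics/w1.png

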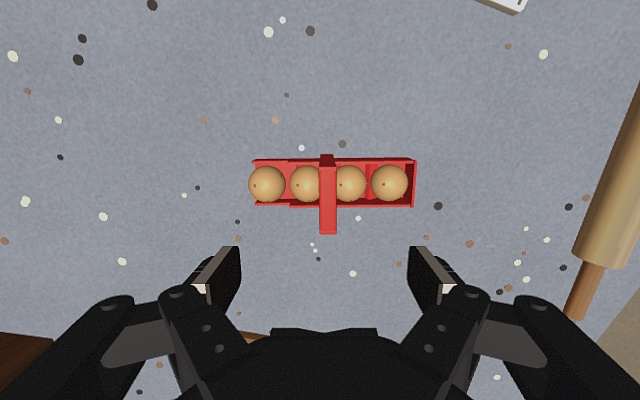

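The handle bar appears at x≈328, y 168–234, against a prediction of (325, 167–235). That's about 2 mm off along the jaws. I'll correct for it and descend.

```bash
python3 -m crank '[[1,[0,0.03,0.4],[0,0,0]],[1,[0,0,0.4],[0,0,0]],[1,[0,0,0.4],[0,0,0]],[1,[0,0,0.3],[0,0,0]],[1,[0,0,0.13],[0,0,0]]]'
python3 -m crank '[[1,[0,0,0],[0,0,0]],[1,[0,0,0],[0,0,0]],[0.2,[0,0,0],[0,0,0]],[-0.2,[0,0,0],[0,0,0]],[-0.2,[0,0,0],[0,0,0]]]'
python3 - <<'E'
from h import *
st(22.2,[.480,-.275,.098]); 
cv2.imwrite("pics/w2.png",manip.camera("wrist"))
E
```

```text
clock: 3.15
position: [0.4817, -0.2739, 0.1014]
ee_rot: [0.561, 0.828, -0.0, -0.001]
ft_force: [-0.1, 0.5, 1.0]
grip_width: 0.998
clock: 3.65
position: [0.4828, -0.2745, 0.1036]
ee_rot: [0.56, 0.828, -0.0, 0.001]
ft_force: [-0.2, 0.7, -0.0]
grip_width: 0.514
t 3.65 p [ 0.4828 -0.2745  0.1036] F [-0.2   0.73 -0.03] T [-0.049  0.022 -0.028] w 0.514
turn deg (tool) [ 0.03  0.06 -0.36] joints [ 0.89  0.37 -0.53  1.79  0.21  1.04  0.66]
shift mm [ 0.6 -2.8  5.6] norm [ 0.007 -0.035  0.07 ]
```

View pics/w2.png

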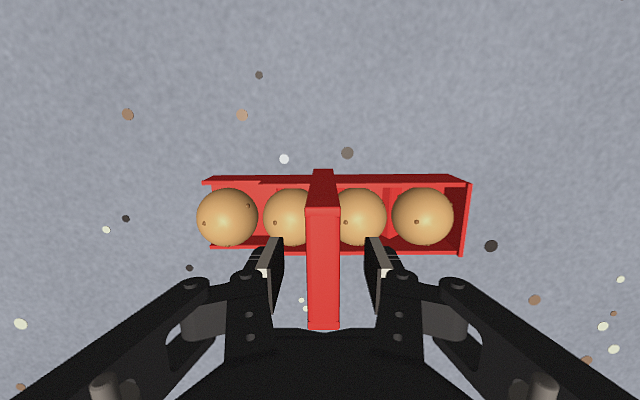

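The bar (x≈323) is centred between the pads (277 and 371). Lowering 5 mm and closing.

```bash
python3 -m crank '[[-0.2,[0,0,0.065],[0,0,0]],[-0.5,[0,0,0],[0,0,0]],[-0.8,[0,0,0],[0,0,0]],[-1,[0,0,0],[0,0,0]],[-1,[0,0,0],[0,0,0]]]' 60
python3 -m crank '[[-1,[0,0,0],[0,0,0]],[-1,[0,0,0],[0,0,0]],[-1,[0,0,-0.03],[0,0,0]],[-1,[0,0,-0.06],[0,0,0]],[-1,[0,0,-0.1],[0,0,0]]]' 60
python3 -m crank '[[-1,[0,0,-0.15],[0,0,0]],[-1,[0,0,-0.2],[0,0,0]],[-1,[0,0,-0.2],[0,0,0]],[-1,[0,0,-0.2],[0,0,0]],[-1,[0,0,-0.2],[0,0,0]]]'
python3 -m crank '[[-1,[0,0,-0.2],[0,0,0]],[-1,[0,0,-0.2],[0,0,0]],[-1,[0,0,-0.2],[0,0,0]],[-1,[0,0,-0.1],[0,0,0]],[-1,[0,0,0],[0,0,0]]]'
python3 -m crank '[[-1,[0,0,0],[0,0,0]],[-1,[0,0,0],[0,0,0]],[-1,[0,0,0],[0,0,0]],[-1,[0,0,0],[0,0,0]],[-1,[0,0,0],[0,0,0]]]'
python3 - <<'E'
from h import *
st(22.2)
cv2.imwrite("pics/w3.png",manip.camera("wrist")); cv2.imwrite("pics/s3.png",manip.camera("scene"))
E
```

```text
clock: 4.2
position: [0.4823, -0.2741, 0.0974]
ee_rot: [0.56, 0.828, -0.0, -0.0]
ft_force: [0.9, -0.2, -2.8]
grip_width: 0.175
clock: 4.7
position: [0.4823, -0.2741, 0.1131]
ee_rot: [0.56, 0.828, -0.0, -0.0]
ft_force: [1.0, -0.4, -3.0]
grip_width: 0.178
clock: 5.2
position: [0.4827, -0.2742, 0.1908]
ee_rot: [0.56, 0.828, -0.0, 0.001]
ft_force: [-0.7, 1.0, -4.4]
grip_width: 0.177
clock: 5.7
position: [0.4831, -0.2743, 0.2466]
ee_rot: [0.56, 0.828, -0.0, 0.001]
ft_force: [-0.1, -0.2, -3.6]
grip_width: 0.181
clock: 6.2
position: [0.4824, -0.2742, 0.2446]
ee_rot: [0.56, 0.828, 0.0, -0.0]
ft_force: [0.3, -0.5, -4.0]
grip_width: 0.177
t 6.2 p [ 0.4824 -0.2742  0.2446] F [ 0.26 -0.49 -3.99] T [-0.011 -0.02  -0.041] w 0.177
turn deg (tool) [-0.01 -0.02 -0.34] joints [ 0.92  0.23 -0.56  1.64  0.12  1.31  0.72]
```

View pics/w3.png

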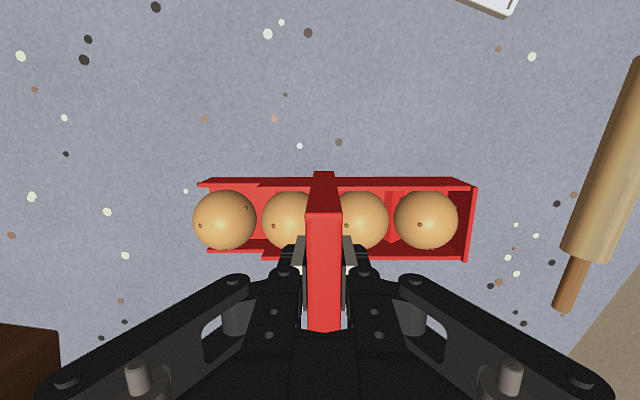

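View pics/s3.png

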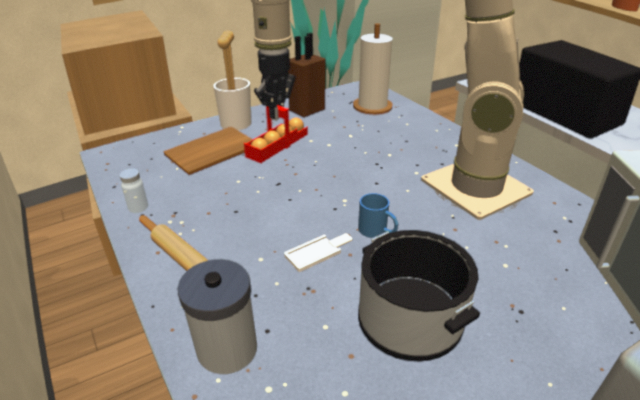

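All four are still in, held level at about 3.8 N. Carrying it to the cooker at modest speed.

```bash
python3 -m crank '[[-1,[0.06,0.037,-0.02],[0,0,0]],[-1,[0.12,0.074,-0.02],[0,0,0]],[-1,[0.18,0.111,-0.02],[0,0,0]],[-1,[0.24,0.148,-0.02],[0,0,0]],[-1,[0.24,0.148,-0.02],[0,0,0]]]'
python3 -m crank '[[-1,[0.24,0.148,-0.02],[0,0,0]],[-1,[0.24,0.148,-0.02],[0,0,0]],[-1,[0.24,0.148,-0.02],[0,0,0]],[-1,[0.24,0.148,-0.02],[0,0,0]],[-1,[0.24,0.148,-0.02],[0,0,0]]]'
python3 -m crank '[[-1,[0.24,0.148,-0.02],[0,0,0]],[-1,[0.24,0.148,-0.02],[0,0,0]],[-1,[0.24,0.148,-0.02],[0,0,0]],[-1,[0.24,0.148,0],[0,0,0]],[-1,[0.24,0.148,0],[0,0,0]]]'
python3 -c "
from h import *
st(22.2,[.5776,.298,.265])"
```

```text
clock: 6.8
position: [0.4963, -0.194, 0.2532]
ee_rot: [0.56, 0.829, 0.0, 0.0]
ft_force: [-0.3, -0.1, -4.1]
grip_width: 0.174
clock: 7.3
position: [0.5152, -0.0825, 0.2613]
ee_rot: [0.56, 0.829, 0.0, 0.0]
ft_force: [0.3, -0.7, -3.7]
grip_width: 0.186
clock: 7.8
position: [0.534, 0.0285, 0.2661]
ee_rot: [0.56, 0.829, 0.0, 0.0]
ft_force: [-0.3, -0.9, -3.1]
grip_width: 0.175
t 7.8 p [0.534  0.0285 0.2661] F [-0.31 -0.86 -3.08] T [0.023 0.057 0.033] w 0.175
turn deg (tool) [ 0.03  0.02 -0.26] joints [ 0.55  0.2  -0.77  1.65  0.14  1.35  0.14]
shift mm [233.7 141.1   1.1] norm [2.921 1.764 0.014]
```

```bash
python3 -m crank '[[-1,[0.24,0.145,0],[0,0,0]],[-1,[0.24,0.145,0],[0,0,0]],[-1,[0.24,0.145,0],[0,0,0]],[-1,[0.24,0.145,0],[0,0,0]],[-1,[0.24,0.145,0],[0,0,0]]]'
python3 -m crank '[[-1,[0.24,0.145,0],[0,0,0]],[-1,[0.24,0.145,0],[0,0,0]],[-1,[0.24,0.145,0],[0,0,0]],[-1,[0.18,0.11,0],[0,0,0]],[-1,[0.12,0.075,0],[0,0,0]]]'
python3 -m crank '[[-1,[0.08,0.05,0],[0,0,0]],[-1,[0.05,0.03,0],[0,0,0]],[-1,[0.02,0.01,0],[0,0,0]],[-1,[0,0,0],[0,0,0]],[-1,[0,0,0],[0,0,0]]]'
python3 - <<'E'
from h import *
st(22.2,[.5776,.298,.265])
for n in("top","scene","wrist"): cv2.imwrite(f"pics/{n}4.png",manip.camera(n))
E
```

```text
clock: 8.3
position: [0.5518, 0.1391, 0.2661]
ee_rot: [0.56, 0.829, 0.0, 0.0]
ft_force: [0.3, -0.4, -4.3]
grip_width: 0.177
clock: 8.8
position: [0.567, 0.2338, 0.266]
ee_rot: [0.559, 0.829, 0.0, -0.0]
ft_force: [-0.5, -0.1, -4.0]
grip_width: 0.18
clock: 9.3
position: [0.5705, 0.2438, 0.2657]
ee_rot: [0.561, 0.828, -0.0, 0.0]
ft_force: [0.1, 0.2, -3.3]
grip_width: 0.185
t 9.3 p [0.5705 0.2438 0.2657] F [ 0.07  0.17 -3.29] T [-0.014 -0.046 -0.003] w 0.185
turn deg (tool) [-0.01  0.03 -0.4 ] joints [ 0.13  0.43 -0.83  1.42  0.32  1.42 -0.31]
shift mm [47.7 26.7  0.7] norm [0.596 0.334 0.008]
```

View pics/wrist4.png

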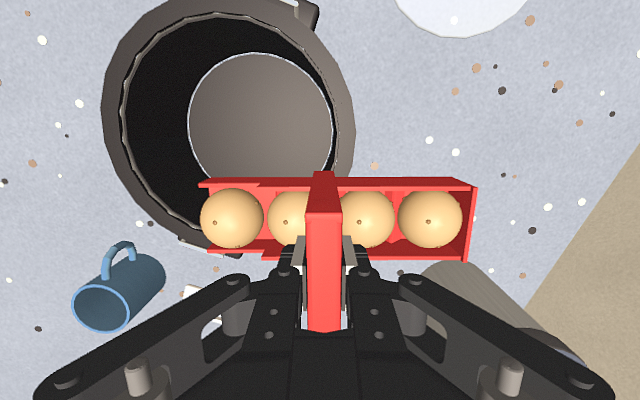

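View pics/scene4.png

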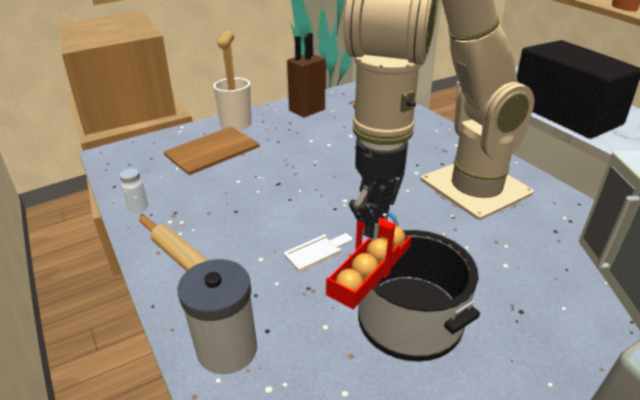

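View pics/top4.png

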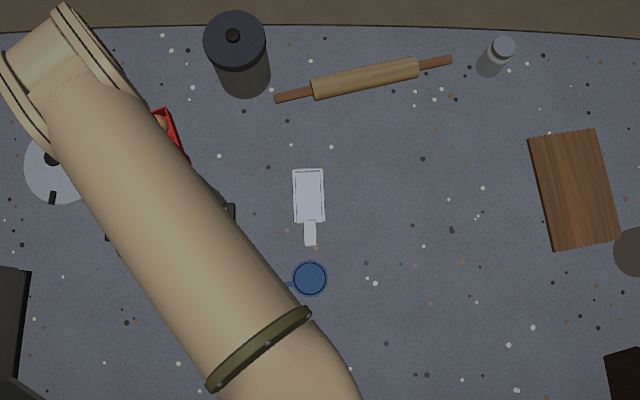

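```bash
python3 -m crank '[[-1,[0.06,0.03,0],[0,0,0]],[-1,[0.12,0.07,0],[0,0,0]],[-1,[0.16,0.09,0],[0,0,0]],[-1,[0.14,0.08,0],[0,0,0]],[-1,[0.08,0.045,0],[0,0,0]]]'
python3 -m crank '[[-1,[0.035,0.02,0],[0,0,0]],[-1,[0,0,0],[0,0,0]],[-1,[0,0,0],[0,0,0]],[-1,[0,0,0],[0,0,0]],[-1,[0,0,0],[0,0,0]]]'
python3 - <<'E'
from h import *
st(22.2,[.5776,.298,.265])
for n in("scene","wrist"): cv2.imwrite(f"pics/{n}5.png",manip.camera(n))
E
```

```text
clock: 9.95
position: [0.5766, 0.2977, 0.2656]
ee_rot: [0.559, 0.829, 0.0, -0.0]
ft_force: [0.5, 0.6, -5.0]
grip_width: 0.179
clock: 10.45
position: [0.5777, 0.2981, 0.2658]
ee_rot: [0.561, 0.828, -0.0, 0.0]
ft_force: [0.2, -0.3, -3.6]
grip_width: 0.174
t 10.45 p [0.5777 0.2981 0.2658] F [ 0.24 -0.27 -3.6 ] T [-0.003 -0.003 -0.021] w 0.174
turn deg (tool) [ 0.01  0.02 -0.39] joints [ 0.02  0.5  -0.82  1.34  0.36  1.46 -0.4 ]
shift mm [-0.1 -0.1  0.8] norm [-0.001 -0.002  0.01 ]
```

View pics/wrist5.png

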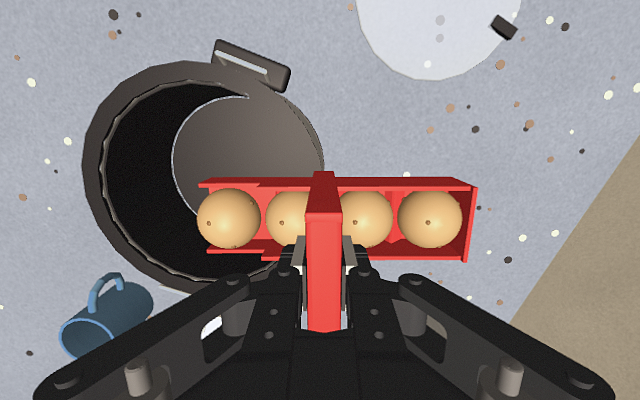

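View pics/scene5.png

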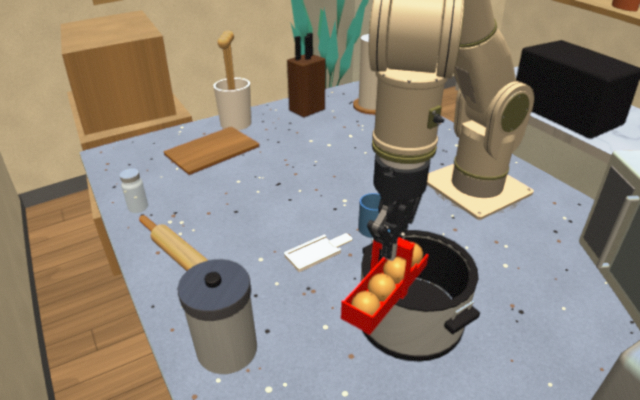

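```bash
cat >> h.py <<'E'
def wonz(uv,z):
    c=manip.camera_info("wrist"); o=manip.get_obs(); K=np.array(c["K"]); d=np.linalg.solve(K,[uv[0],uv[1],1])[:2]; x=d.copy()
    for _ in range(30): x=d/(1+c["k1"]*(x@x))
    M=R.from_quat(o["ee_rot"]).as_matrix(); T=np.array(c["mount"])
    org=M@T[:3,3]+o["position"]; v=M@T[:3,:3]@np.array([x[0],x[1],1]); return org+v*(z-org[2])/v[2]
E
python3 - <<'E'
from h import *
P=np.array([wonz(u,.14) for u in[(83,165),(100,110),(142,75),(200,61),(96,220),(125,262)]])[:,:2]
A=np.c_[2*P,np.ones(len(P))]; s=np.linalg.lstsq(A,(P**2).sum(1),rcond=None)[0]; print(s[:2],np.sqrt(s[2]+s[:2]@s[:2]))
print("lip",wonz((203,184),.19))
E
```

```text
[0.48036772 0.2641492 ] 0.11091003297219049
lip [0.48763168 0.29064194 0.19      ]
```

Fitted rim radius is 111 mm against 107, and the centre agrees within about 8 mm. The lip is about 20 mm inside centre. Now tipping, pivoting about the lip.

```bash
python3 -m crank '[[-1,[0,-0.01,-0.01],[-0.011,0,0]],[-1,[0,-0.02,-0.02],[-0.022,0,0]],[-1,[0,-0.02,-0.02],[-0.022,0,0]],[-1,[0,-0.02,-0.02],[-0.022,0,0]],[-1,[0,-0.02,-0.02],[-0.022,0,0]]]'
python3 -m crank '[[-1,[0,-0.02,-0.02],[-0.022,0,0]],[-1,[0,-0.02,-0.02],[-0.022,0,0]],[-1,[0,-0.02,-0.02],[-0.022,0,0]],[-1,[0,-0.02,-0.02],[-0.022,0,0]],[-1,[0,-0.02,-0.02],[-0.022,0,0]]]'
python3 -m crank '[[-1,[0,-0.02,-0.02],[-0.022,0,0]],[-1,[0,-0.01,-0.01],[-0.011,0,0]],[-1,[0,0,0],[0,0,0]],[-1,[0,0,0],[0,0,0]],[-1,[0,0,0],[0,0,0]]]'
python3 - <<'E'
from h import *
st()
cv2.imwrite("pics/wrist6.png",manip.camera("wrist"))
E
```

```text
clock: 11.05
position: [0.5704, 0.2958, 0.273]
ee_rot: [0.56, 0.828, 0.033, 0.022]
ft_force: [-0.3, -0.2, -3.3]
grip_width: 0.178
clock: 11.55
position: [0.5622, 0.2926, 0.2798]
ee_rot: [0.558, 0.826, 0.068, 0.046]
ft_force: [0.0, 0.0, -3.2]
grip_width: 0.179
clock: 12.05
position: [0.5599, 0.2916, 0.2815]
ee_rot: [0.558, 0.825, 0.078, 0.053]
ft_force: [0.6, 0.3, -3.4]
grip_width: 0.18
t 12.05 p [0.5599 0.2916 0.2815] F [ 0.63  0.34 -3.43] T [-0.153  0.331 -0.013] w 0.18
turn deg (tool) [10.87  0.03 -0.35] joints [ 0.14  0.31 -0.87  1.54  0.31  1.22 -0.38]
```

View pics/wrist6.png

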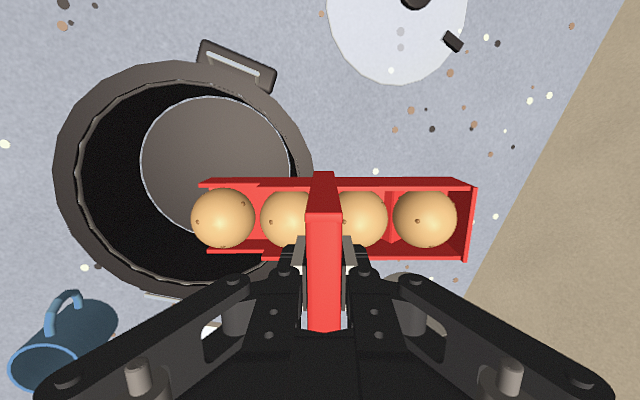

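Tilted 10.9°, all four still seated: centres at x≈222, 288, 362, 425. Continuing in 1° steps with a check each time.

```bash
cat > chk.py <<'E'
from h import *
import sys
o=manip.get_obs(); M=R.from_quat(o["ee_rot"]).as_matrix(); print("tilt",round(np.degrees(np.arccos(-M[2,2])),2),"Fz",round(float(o["ft_force"][2]),2),"T",np.round(o["torque"],2),"t",round(float(o["clock"]),2))
im=manip.camera("wrist"); h=cv2.cvtColor(im,cv2.COLOR_BGR2HSV)
m=((h[...,0]>8)&(h[...,0]<25)&(h[...,1]>90)&(h[...,2]>120)).astype(np.uint8); m[:,480:]=0; m[260:]=0
n,l,s,c=cv2.connectedComponentsWithStats(m); print([tuple(int(v) for v in c[i])+(int(s[i,4]),) for i in range(1,n) if s[i,4]>150])
if len(sys.argv)>1: cv2.imwrite(f"pics/{sys.argv[1]}.png",im)
E
python3 chk.py
for i in 1; do :; done
python3 -m crank '[[-1,[0,-0.01,-0.01],[-0.011,0,0]],[-1,[0,-0.01,-0.01],[-0.011,0,0]],[-1,[0,0,0],[0,0,0]],[-1,[0,0,0],[0,0,0]],[-1,[0,0,0],[0,0,0]]]' | sed -n 4p; python3 chk.py
python3 -m crank '[[-1,[0,-0.01,-0.01],[-0.011,0,0]],[-1,[0,-0.01,-0.01],[-0.011,0,0]],[-1,[0,0,0],[0,0,0]],[-1,[0,0,0],[0,0,0]],[-1,[0,0,0],[0,0,0]]]' | sed -n 4p; python3 chk.py
python3 -m crank '[[-1,[0,-0.01,-0.01],[-0.011,0,0]],[-1,[0,-0.01,-0.01],[-0.011,0,0]],[-1,[0,0,0],[0,0,0]],[-1,[0,0,0],[0,0,0]],[-1,[0,0,0],[0,0,0]]]' | sed -n 4p; python3 chk.py
python3 -m crank '[[-1,[0,-0.01,-0.01],[-0.011,0,0]],[-1,[0,-0.01,-0.01],[-0.011,0,0]],[-1,[0,0,0],[0,0,0]],[-1,[0,0,0],[0,0,0]],[-1,[0,0,0],[0,0,0]]]' | sed -n 4p; python3 chk.py
```

```text
tilt 10.87 Fz -3.3 T [-0.17  0.33 -0.01] t 12.1
[(221, 217, 2848), (283, 216, 1937), (363, 215, 1961), (425, 218, 2722)]
ft_force: [-0.1, 0.4, -3.9]
tilt 11.88 Fz -3.94 T [-0.15  0.43  0.02] t 12.65
[(221, 217, 2846), (283, 216, 1929), (363, 215, 1950), (425, 218, 2708)]
ft_force: [0.1, 0.0, -4.2]
tilt 12.87 Fz -4.25 T [-0.17  0.45  0.02] t 13.2
[(221, 217, 2853), (363, 215, 1946), (425, 218, 2705), (283, 216, 1932)]
ft_force: [-0.2, -0.5, -3.9]
tilt 13.86 Fz -3.95 T [-0.22  0.45 -0.01] t 13.75
[(221, 217, 2853), (283, 216, 1935), (363, 215, 1945), (425, 218, 2703)]
ft_force: [0.6, -0.4, -4.3]
tilt 14.85 Fz -4.27 T [-0.21  0.51  0.05] t 14.3
[(220, 217, 2850), (363, 215, 1941), (425, 218, 2686), (283, 216, 1933)]
```

```bash
python3 -m crank '[[-1,[0,-0.01,-0.01],[-0.011,0,0]],[-1,[0,-0.01,-0.01],[-0.011,0,0]],[-1,[0,0,0],[0,0,0]],[-1,[0,0,0],[0,0,0]],[-1,[0,0,0],[0,0,0]]]' | sed -n 4p; python3 chk.py
python3 -m crank '[[-1,[0,-0.01,-0.01],[-0.011,0,0]],[-1,[0,-0.01,-0.01],[-0.011,0,0]],[-1,[0,0,0],[0,0,0]],[-1,[0,0,0],[0,0,0]],[-1,[0,0,0],[0,0,0]]]' | sed -n 4p; python3 chk.py
python3 -m crank '[[-1,[0,-0.01,-0.01],[-0.011,0,0]],[-1,[0,-0.01,-0.01],[-0.011,0,0]],[-1,[0,0,0],[0,0,0]],[-1,[0,0,0],[0,0,0]],[-1,[0,0,0],[0,0,0]]]' | sed -n 4p; python3 chk.py
python3 -m crank '[[-1,[0,-0.01,-0.01],[-0.011,0,0]],[-1,[0,-0.01,-0.01],[-0.011,0,0]],[-1,[0,0,0],[0,0,0]],[-1,[0,0,0],[0,0,0]],[-1,[0,0,0],[0,0,0]]]' | sed -n 4p; python3 chk.py w7
```

```text
ft_force: [-0.8, -1.0, -3.9]
tilt 15.84 Fz -3.91 T [-0.21  0.54 -0.05] t 14.85
[(209, 218, 2960), (362, 215, 1932), (425, 218, 2695), (283, 216, 1932)]
ft_force: [-0.2, -0.3, -3.3]
tilt 16.84 Fz -3.32 T [-0.29  0.53 -0.01] t 15.4
[(143, 180, 1276), (283, 216, 1939), (363, 215, 1927), (425, 218, 2701)]
ft_force: [-0.7, 0.2, -2.6]
tilt 17.82 Fz -2.64 T [-0.24  0.63  0.04] t 15.95
[(134, 178, 1332), (362, 215, 1929), (425, 218, 2694), (282, 216, 1936)]
ft_force: [-0.1, -0.5, -3.5]
tilt 18.81 Fz -3.48 T [-0.26  0.63  0.03] t 16.5
[(131, 179, 1354), (362, 215, 1919), (425, 217, 2693), (282, 216, 1928)]
```

```bash
python3 -m crank '[[-1,[0,-0.01,-0.01],[-0.011,0,0]],[-1,[0,-0.01,-0.01],[-0.011,0,0]],[-1,[0,-0.01,-0.01],[-0.011,0,0]],[-1,[0,-0.01,-0.01],[-0.011,0,0]],[-1,[0,0,0],[0,0,0]]]' | sed -n 4p; python3 chk.py w8
```

```text
ft_force: [-1.2, 0.1, -3.1]
tilt 20.83 Fz -3.11 T [-0.28  0.74 -0.02] t 17.05
[(126, 179, 1405), (362, 215, 1925), (425, 217, 2702), (282, 216, 1937)]
```

View pics/w8.png

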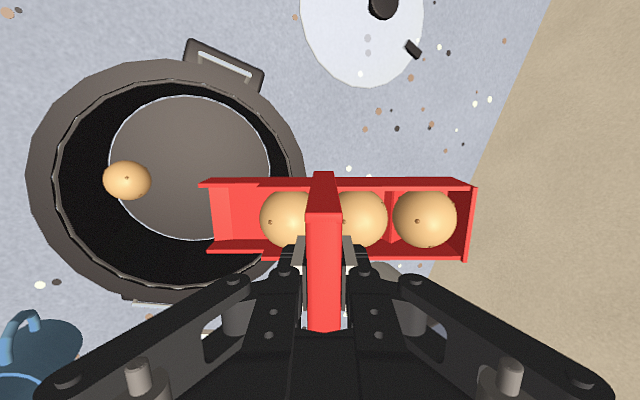

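Potato 1 is on the pot floor at (126,179) and three are still in the scoop. Continuing.

```bash
python3 -m crank '[[-1,[0,-0.01,-0.01],[-0.011,0,0]],[-1,[0,-0.01,-0.01],[-0.011,0,0]],[-1,[0,0,0],[0,0,0]],[-1,[0,0,0],[0,0,0]],[-1,[0,0,0],[0,0,0]]]' | sed -n 4p; python3 chk.py
python3 -m crank '[[-1,[0,-0.01,-0.01],[-0.011,0,0]],[-1,[0,-0.01,-0.01],[-0.011,0,0]],[-1,[0,0,0],[0,0,0]],[-1,[0,0,0],[0,0,0]],[-1,[0,0,0],[0,0,0]]]' | sed -n 4p; python3 chk.py
python3 -m crank '[[-1,[0,-0.01,-0.01],[-0.011,0,0]],[-1,[0,-0.01,-0.01],[-0.011,0,0]],[-1,[0,0,0],[0,0,0]],[-1,[0,0,0],[0,0,0]],[-1,[0,0,0],[0,0,0]]]' | sed -n 4p; python3 chk.py
```

```text
ft_force: [-0.6, -0.2, -2.5]
tilt 21.78 Fz -2.47 T [-0.28  0.7   0.01] t 17.6
[(123, 180, 1440), (362, 215, 1929), (424, 217, 2707), (282, 216, 1945)]
ft_force: [-0.5, 0.3, -3.7]
tilt 22.77 Fz -3.66 T [-0.27  0.77  0.01] t 18.15
[(120, 180, 1467), (362, 216, 1941), (424, 217, 2712), (282, 216, 1997)]
ft_force: [0.7, -0.6, -3.7]
tilt 23.77 Fz -3.74 T [-0.32  0.74  0.03] t 18.7
[(117, 181, 1498), (362, 215, 1942), (424, 217, 2711), (273, 219, 2731)]
```

Potato 2 has started to move (282 → 273). Holding still.

```bash
python3 -m crank '[[-1,[0,0,0],[0,0,0]],[-1,[0,0,0],[0,0,0]],[-1,[0,0,0],[0,0,0]],[-1,[0,0,0],[0,0,0]],[-1,[0,0,0],[0,0,0]]]' | sed -n 4p; python3 chk.py w9
```

```text
ft_force: [-0.7, 0.3, -3.3]
tilt 23.76 Fz -3.28 T [-0.25  0.79  0.05] t 19.25
[(117, 179, 1484), (362, 215, 1907), (424, 217, 2689), (157, 226, 1180)]
```

View pics/w9.png

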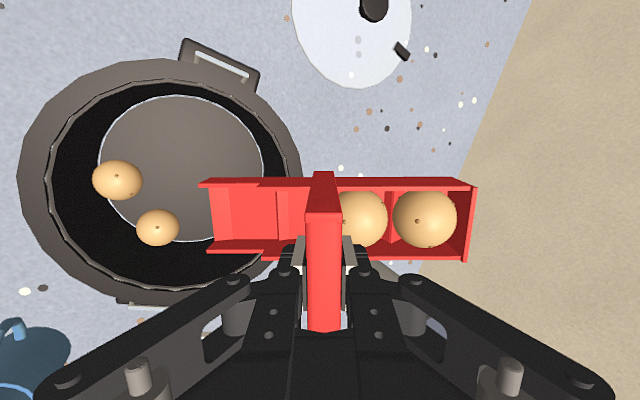

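Two potatoes on the pot floor at (117,179) and (157,226); two remain at x≈362 and 424. Levelling back.

```bash
python3 -m crank '[[-1,[0,0.01,0.01],[0.011,0,0]],[-1,[0,0.02,0.02],[0.022,0,0]],[-1,[0,0.03,0.03],[0.033,0,0]],[-1,[0,0.03,0.03],[0.033,0,0]],[-1,[0,0.03,0.03],[0.033,0,0]]]' | sed -n 4p
python3 -m crank '[[-1,[0,0.03,0.03],[0.033,0,0]],[-1,[0,0.03,0.03],[0.033,0,0]],[-1,[0,0.03,0.03],[0.033,0,0]],[-1,[0,0.03,0.03],[0.033,0,0]],[-1,[0,0.03,0.03],[0.033,0,0]]]' | sed -n 4p
python3 -m crank '[[-1,[0,0.03,0.03],[0.033,0,0]],[-1,[0,0.03,0.03],[0.033,0,0]],[-1,[0,0.03,0.03],[0.033,0,0]],[-1,[0,0.03,0.03],[0.033,0,0]],[-1,[0,0.03,0.03],[0.033,0,0]]]' | sed -n 4p
python3 -m crank '[[-1,[0,0.03,0.03],[0.033,0,0]],[-1,[0,0.025,0.025],[0.022,0,0]],[-1,[0,0.01,0.01],[0.011,0,0]],[-1,[0,0,0],[0,0,0]],[-1,[0,0,0],[0,0,0]]]' | sed -n 4p
python3 chk.py w10; python3 -c "
from h import *
st(22.2,[.482,-.274,.265])"
```

```text
ft_force: [0.3, 0.2, -2.5]
ft_force: [0.6, -0.2, -2.2]
ft_force: [-0.6, -0.4, -2.8]
ft_force: [-0.1, 0.2, -1.9]
tilt 0.02 Fz -1.91 T [-0.03  0.07 -0.  ] t 21.3
[(178, 172, 1000), (363, 216, 1997), (425, 218, 2782)]
t 21.35 p [0.5783 0.2991 0.2664] F [ 0.07  0.29 -2.96] T [-0.013  0.065  0.041] w 0.175
turn deg (tool) [ 0.04  0.01 -0.34] joints [ 0.02  0.51 -0.82  1.33  0.37  1.46 -0.4 ]
shift mm [-496.  -302.8    1.2] norm [-6.201 -3.785  0.015]
```

Level with two in the scoop; about 1 N lighter. Carrying it back to its original clear spot.

```bash
python3 -m crank '[[-1,[-0.06,-0.037,0],[0,0,0]],[-1,[-0.12,-0.073,0],[0,0,0]],[-1,[-0.18,-0.11,0],[0,0,0]],[-1,[-0.24,-0.147,0],[0,0,0]],[-1,[-0.24,-0.147,0],[0,0,0]]]' | sed -n 2p
python3 -m crank '[[-1,[-0.24,-0.147,0],[0,0,0]],[-1,[-0.24,-0.147,0],[0,0,0]],[-1,[-0.24,-0.147,0],[0,0,0]],[-1,[-0.24,-0.147,0],[0,0,0]],[-1,[-0.24,-0.147,0],[0,0,0]]]' | sed -n 2p
python3 -m crank '[[-1,[-0.24,-0.147,0],[0,0,0]],[-1,[-0.24,-0.147,0],[0,0,0]],[-1,[-0.24,-0.147,0],[0,0,0]],[-1,[-0.24,-0.147,0],[0,0,0]],[-1,[-0.24,-0.147,0],[0,0,0]]]' | sed -n 2p
python3 -m crank '[[-1,[-0.24,-0.147,0],[0,0,0]],[-1,[-0.24,-0.147,0],[0,0,0]],[-1,[-0.24,-0.147,0],[0,0,0]],[-1,[-0.24,-0.147,0],[0,0,0]],[-1,[-0.24,-0.147,0],[0,0,0]]]' | sed -n 2p
python3 -m crank '[[-1,[-0.24,-0.147,0],[0,0,0]],[-1,[-0.24,-0.147,0],[0,0,0]],[-1,[-0.18,-0.11,0],[0,0,0]],[-1,[-0.12,-0.073,0],[0,0,0]],[-1,[-0.06,-0.037,0],[0,0,0]]]' | sed -n 2p
python3 chk.py w11; python3 -c "
from h import *
st(22.2,[.482,-.274,.265])"
```

```text
position: [0.565, 0.2196, 0.2662]
position: [0.5459, 0.1084, 0.2663]
position: [0.5268, -0.0024, 0.2663]
position: [0.5078, -0.1133, 0.2664]
position: [0.4949, -0.1906, 0.2663]
tilt 0.04 Fz -3.18 T [-0.01  0.09  0.02] t 23.85
[(363, 220, 1887), (425, 223, 2779)]
t 23.9 p [ 0.495  -0.1908  0.2662] F [-0.69 -1.01 -2.26] T [-0.054  0.094  0.006] w 0.177
turn deg (tool) [-0.01  0.03 -0.45] joints [ 0.86  0.17 -0.64  1.66  0.1   1.34  0.58]
shift mm [-72.4 -42.9   1.2] norm [-0.905 -0.536  0.016]
```

```bash
python3 -m crank '[[-1,[-0.1,-0.06,0],[0,0,0]],[-1,[-0.2,-0.12,0],[0,0,0]],[-1,[-0.25,-0.15,0],[0,0,0]],[-1,[-0.2,-0.12,0],[0,0,0]],[-1,[-0.1,-0.06,0],[0,0,0]]]' | sed -n 2p
python3 -m crank '[[-1,[-0.05,-0.02,0.05],[0,0,0]],[-1,[0,0,0.15],[0,0,0]],[-1,[0,0,0.25],[0,0,0]],[-1,[0,0,0.25],[0,0,0]],[-1,[0,0,0.25],[0,0,0]]]' | sed -n 2,4p
python3 -m crank '[[-1,[0,0,0.25],[0,0,0]],[-1,[0,0,0.25],[0,0,0]],[-1,[0,0,0.2],[0,0,0]],[-1,[0,0,0.1],[0,0,0]],[-1,[0,0,0],[0,0,0]]]' | sed -n 2,4p
python3 -c "
from h import *
st(22.2,[.482,-.274,.0975])
for n in('top','scene'): cv2.imwrite(f'pics/{n}12.png',manip.camera(n))"
```

```text
position: [0.4826, -0.2691, 0.266]
position: [0.4832, -0.2702, 0.1885]
ee_rot: [0.559, 0.829, 0.0, -0.0]
ft_force: [-0.5, -0.3, -3.2]
position: [0.4826, -0.2706, 0.1248]
ee_rot: [0.56, 0.829, 0.0, -0.001]
ft_force: [0.5, 0.2, -2.7]
t 25.4 p [ 0.4826 -0.2706  0.1248] F [ 0.51  0.21 -2.73] T [-0.052  0.078 -0.001] w 0.177
turn deg (tool) [-0.06 -0.12 -0.27] joints [ 0.91  0.34 -0.57  1.78  0.2   1.08  0.66]
shift mm [-3.  -1.8 27.3] norm [-0.037 -0.022  0.341]
```

View pics/scene12.png

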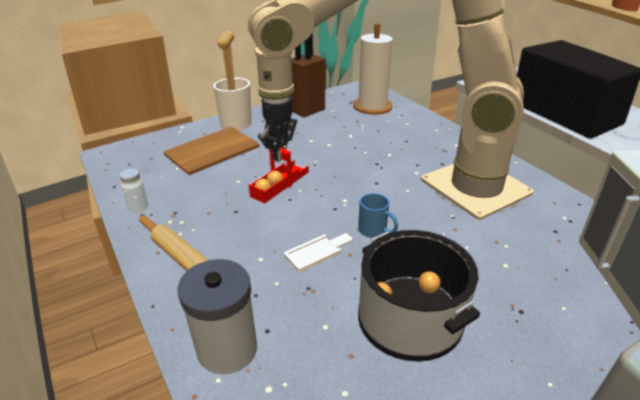

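View pics/top12.png

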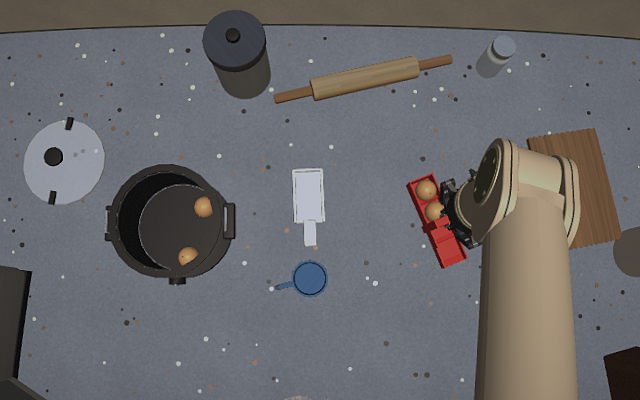

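Two potatoes in the pot at (203,207) and (188,256) in the top view; mug and spoon rest have not moved. Lowering gently.

```bash
python3 -m crank '[[-1,[0,0,0.12],[0,0,0]],[-1,[0,0,0.1],[0,0,0]],[-1,[0,0,0.06],[0,0,0]],[-1,[0,0,0.035],[0,0,0]],[-1,[0,0,0],[0,0,0]]]'
python3 -m crank '[[-1,[0,0,0.01],[0,0,0]],[-1,[0,0,0.01],[0,0,0]],[-1,[0,0,0],[0,0,0]],[-1,[0,0,0],[0,0,0]],[-1,[0,0,0],[0,0,0]]]'
```

```text
clock: 26.0
position: [0.4828, -0.2718, 0.1005]
ee_rot: [0.56, 0.828, -0.0, -0.0]
ft_force: [-0.4, -0.2, -2.8]
grip_width: 0.178
clock: 26.5
position: [0.4831, -0.2719, 0.0995]
ee_rot: [0.56, 0.828, -0.0, 0.0]
ft_force: [-0.2, -0.5, -3.1]
grip_width: 0.177
```

```bash
python3 -m crank '[[-1,[0,0,0.012],[0,0,0]],[-1,[0,0,0.012],[0,0,0]],[-1,[0,0,0],[0,0,0]],[-1,[0,0,0],[0,0,0]],[-1,[0,0,0],[0,0,0]]]'
python3 -m crank '[[-1,[0,0,0.012],[0,0,0]],[-1,[0,0,0],[0,0,0]],[-1,[0,0,0],[0,0,0]],[-1,[0,0,0],[0,0,0]],[-1,[0,0,0],[0,0,0]]]'
```

```text
clock: 27.0
position: [0.483, -0.2719, 0.0974]
ee_rot: [0.56, 0.828, -0.0, 0.0]
ft_force: [1.1, 0.4, -3.5]
grip_width: 0.179
clock: 27.5
position: [0.4831, -0.272, 0.0974]
ee_rot: [0.56, 0.828, -0.0, 0.0]
ft_force: [-3.5, 1.3, 8.0]
grip_width: 0.179
```

Touchdown: +8 N at the same TCP height (0.0974) as at the grasp. Releasing gradually, then retreating straight up.

```bash
python3 -m crank '[[-0.5,[0,0,0],[0,0,0]],[-0.3,[0,0,0],[0,0,0]],[0,[0,0,0],[0,0,0]],[0.2,[0,0,0],[0,0,0]],[0.2,[0,0,0],[0,0,0]]]'
python3 -m crank '[[0.2,[0,0,0],[0,0,0]],[0.2,[0,0,-0.1],[0,0,0]],[0.2,[0,0,-0.3],[0,0,0]],[0.2,[0,0,-0.4],[0,0,0]],[0.2,[0,0,-0.4],[0,0,0]]]'
python3 -m crank '[[0.2,[0,0,-0.4],[0,0,0]],[0.2,[0,0,-0.4],[0,0,0]],[0.2,[0,0,-0.4],[0,0,0]],[0.2,[0,0,0],[0,0,0]],[0.2,[0,0,0],[0,0,0]]]'
python3 -c "
from h import *
st()
for n in('top','scene','wrist'): cv2.imwrite(f'pics/{n}13.png',manip.camera(n))"
```

```text
clock: 28.0
position: [0.4831, -0.2719, 0.0965]
ee_rot: [0.56, 0.828, 0.0, 0.0]
ft_force: [-0.1, 0.0, -0.1]
grip_width: 0.6
clock: 28.5
position: [0.4829, -0.2716, 0.194]
ee_rot: [0.56, 0.828, 0.0, -0.0]
ft_force: [1.0, -0.4, 0.8]
grip_width: 0.599
clock: 29.0
position: [0.4833, -0.2719, 0.2894]
ee_rot: [0.56, 0.828, -0.0, 0.001]
ft_force: [0.9, 0.6, -0.5]
grip_width: 0.598
t 29.0 p [ 0.4833 -0.2719  0.2894] F [ 0.9   0.58 -0.52] T [ 0.053 -0.007 -0.037] w 0.598
turn deg (tool) [ 0.05  0.09 -0.33] joints [ 0.94  0.21 -0.59  1.57  0.12  1.4   0.72]
```

View pics/wrist13.png

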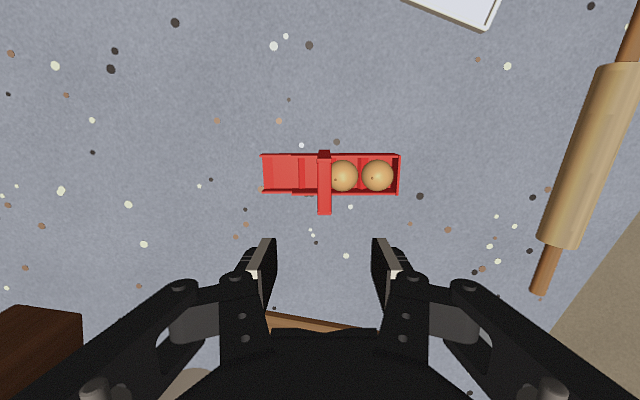

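View pics/scene13.png

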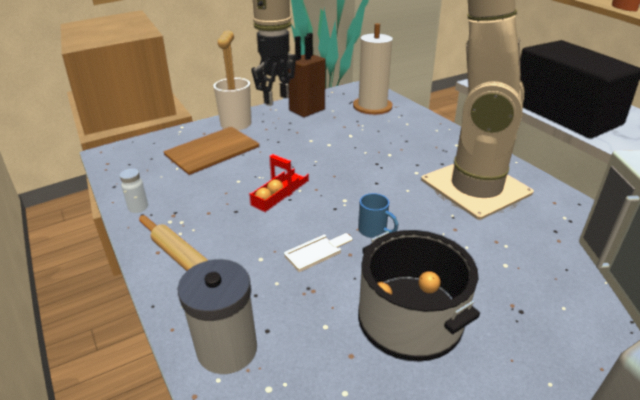

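View pics/top13.png

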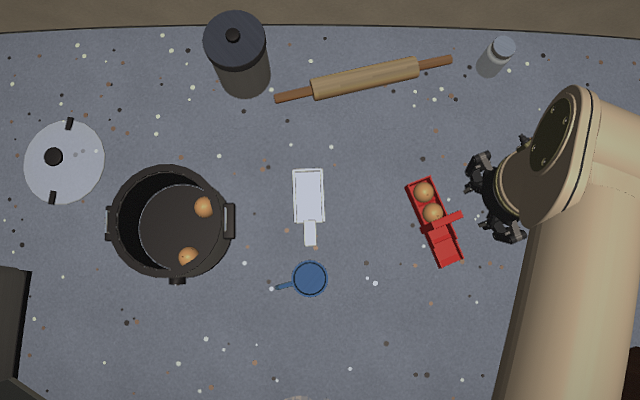

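The scoop stands upright at its original spot with two potatoes (top view (424,190) and (433,213)). Two are in the pot, mug and spoon rest are in place, and the gripper is clear.

```bash
python3 -c "
from workcell import manip
print(manip.hand_in())"
```

```text
the job is handed in; nothing more can be done
None
```

I picked up the scoop by its handle and tipped it over the cooker about its lip, in steps of 1–2°. Potato 1 dropped in at about 16° of tip and potato 2 at about 24°. I then levelled the scoop, set it down where it first stood and let go, at 29 s of the 72 s allowed.

- **Last checks:** the last pictures show two potatoes on the pot floor and two in the upright scoop. The mug and spoon rest look unmoved, and the gripper is open and well above everything.
- **Touchdown:** the arm felt +8 N at the same tool height (0.0974 m) as at the grasp, so the scoop was on the counter before release.
- **Weight signal:** single force readings vary by about ±0.5 N, so one 0.48 N potato did not show clearly. I detected each drop mainly from the wrist camera. The total loss of about 1 N (from about 3.8 N to 2.8 N) agrees with two potatoes.
- **Measurement disagreement:** the cooker's centre differed by about 12 mm between the top and wrist cameras. The wrist fit also gave a rim radius of 111 mm, where the pot is 107 mm. Both errors were well inside the pouring margin.

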